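# Load the plywood coupon under the spring clip

## Task

Nothing is to be grasped or lifted here: with one fingertip press the long bar of the fixture's spring clip down and keep it down, and with the other fingertip push the flat plywood coupon along its lane, beneath the raised nose of the clip, fully home against the end stop. Then let the clip come down on the coupon so that it stays clamped, and move clear of everything. Leave the things lying around where they are.

Things in the scene. Friction and masses are not known exactly. Their poses are not given: they have to be found in the camera images.
- fixture: aluminium loading fixture, immovable; its +x points roughly to the robot's left. Origin on the table; +x is the push direction, z up. Deck: x -105 to 75, y -20 to 68 mm, top z = 12. The lane along x, centred on y = 28, lies between two 9 mm high guides 49 mm apart (x -18 to 64) with flared mouths from x = -44. The end stop across its far end has its face at x = 62, top z = 24 mm.
- home (a point): point on the deck where the centre of the coupon's underside lies when fully home (fixture frame x = 34, y = 28, z = 12 mm)
- coupon: flat loose plywood plate, 56 (x) by 46 (y) by 12 mm thick, two 8 mm holes, about 60 g; origin at the centre of its underside. Lies on the deck before the lane's mouth, its x axis nearly along the fixture's, top at z = 24 mm. Pushed by its near 46 mm edge, it is straightened by the flared mouth.
- clip (a joint): angle (rad) of the steel spring clip, a see-saw about an axis along the fixture's x at y = 0, z = 28 mm. 0 = shut by its spring, 0.38 = pressed fully down to its stop. From about 0.2 on the coupon passes beneath its nose; let go over the coupon it rests on it at about 0.17.
- clip_nose (a point): lowest point, mid-length, of the clip's nose, an 18 mm long round bar over the lane (fixture x 20 to 38, y = 28 mm). With the clip shut it hangs 7 mm above the deck and bars the 12 mm thick coupon; it rises as the press bar goes down. The arm that carries it, at the same x, reaches up to z = 50 mm.
- press_bar (a point): middle of the top of the clip's flat press bar, 165 mm long, 18 mm wide, along the fixture's x from -125 to 40 mm at y = -42 mm. Its top is 33 mm above the table when shut, 24 at joint 0.2, 17 fully down (3 N to start, 8 N to hold). A fingertip may slide along it. With the tips 18 to 21 mm above the table the clip is open and the other tip, 70 mm to +y, meets the coupon's edge.
- wood_block: loose wooden block 40x60x30 mm, a bystander beyond the fixture's end stop; origin under its centre
- strip: loose wooden strip 8x85x8 mm, a bystander beyond the fixture's end stop; origin under its centre
- pencil: loose pencil 8x168x8 mm, a bystander lying behind the press bar (on its side away from the lane); origin under its centre
- eraser: loose eraser 20x45x12 mm, a bystander beyond the fixture's end stop; origin under its centre
- pliers: loose pliers with dark handles 32x148x12 mm, a bystander to the left; origin under their centre
- tape: loose roll of masking tape, 102 mm across and 25 mm high, a bystander to the left; origin under its centre
Not all that is in view belongs to the job. There is more than one size of the coupon; the job needs the larger.

How it is judged:
On the way, in this order (a step that is already met when the one before it is completed fails the run):
1. a fingertip holds the clip open by pressing it, the coupon still short of the nose (value of joint clip above 0.21 rad and contact force between the fingers and clip above 0.5 N and x of coupon in the frame of fixture below -0.005 m), for 0.2 s.
2. the coupon goes beneath the nose while a fingertip still holds the clip open (value of joint clip above 0.19 rad and contact force between the fingers and clip above 0.5 N and x of coupon in the frame of fixture above 0 m), for 0.1 s.
At the end, for the whole second after the job is handed in: the coupon lies flat in the lane within 4 mm of the end stop (its centre within 6 mm of home), at rest, and the released clip bears on it (clip angle 0.12 to 0.22, more than 1 N) (x of coupon in the frame of home above -0.004 m and distance between coupon and home below 0.006 m and angle between coupon's own z axis and vertical below 0.06 rad and value of joint clip between 0.12 and 0.22 rad and contact force between clip and coupon above 1 N and linear speed of coupon below 0.01 m/s); the robot touches nothing.
It fails at once if the coupon is lifted, carried or tipped (more than 6 mm off the deck, or 0.2 rad) (z of coupon in the frame of fixture above 0.018 m or angle between coupon's own z axis and vertical above 0.2 rad).
It fails at once if the coupon falls off the deck (z of coupon in the frame of fixture below 0.004 m).
It fails at once if a bystander is moved by more than 20 mm (distance of any of wood_block, strip, pencil, eraser, pliers, tape from where it was at the start of the episode above 0.02 m).
It also fails if it takes over 40 s, if anything falls off the work surface, if the arm or the gripper's body presses on something with over 40 N, if the wrist force passes 120 N, or if a joint passes its speed limit or range.

## Robot

A 6-joint arm with a two-finger parallel gripper is mounted at the origin on the work surface; the furniture and walls round the work are solid. World frame = base frame: x ahead of the robot, y to its left, z up, the work surface at z = 0. Lengths are in m, angles in rad, forces in N, time in s.
With the tool pointing down it reaches from about 0.275 to 0.75 m from the base axis. Payload 10.2 kg.
Tool frame: the origin (TCP) lies midway between the tips of the shut fingers; the grasp point (between the pads) lies 19 mm behind it (env.hold_point_z is the distance from the TCP to the grasp point, in m); z points along the fingers, y is the line along which they close (so a half turn about z gives the same grasp; the last joint's range is limited). The gripper opens to 85 mm and grips with 20 to 120 N. Pads are 22 mm wide; open, the fingers measure 114 mm over their backs; the gripper's body (76 mm by 85 mm) begins 54 mm behind the grasp point. The pads swing forward as they close: fully open they stand 13 mm farther back than shut.
Start: joints at [-1.567, 0.313, 1.498, -0, 1.331, -0.223], TCP at [0.118, -0.512, 0.231] pointing down, gripper open.
Joint ranges: [-2.94, 2.94], [-0.97, 2.17], [0.19, 2.56], [-1.23, 4.37], [0.02, 3.11], [-2.88, 2.88]. Speed limits (rad/s): [2.39, 2.39, 3.01, 3.14, 3.14, 3.14].

## Interface

Orientations are given as a unit quaternion [x, y, z, w].
In Python, from bench import env, kinematics, monitor, eyes, job gives the robot as it stands. The module is installed in compiled form; this text tells all that it offers. Calls block until the motion is done:
- env.reach(position, orientation): joint-space move of the TCP to a pose.
- env.movel(position, velocity=0.15, frame=None, guard=None): straight line of the TCP; frame=None keeps the orientation; velocity is the mean speed in m/s. With guard (N) it stops when the force on the tool has changed by that much, and returns True; else False.
- env.set_joints(angles): joint-space move.
- env.release() and env.close_gripper(effort=None): open the fingers fully, or close them until they stop; effort is the grip in N (None keeps the last).
- env.hold(seconds).
- kinematics.ik(position, orientation): joint angles nearest the present ones, or None.
- monitor.sense(): the state.
- eyes.grab_frame(name): name is "scene" or "top"; returns a dict with "frame" (384x512x3 uint8, red, green, blue), "mtx" (3x3 intrinsics, pixels), "k1" (the pictures are not rectified: a ray, as slopes to the right and down, at radius r is drawn at 1 + k1 r^2 times it, then the intrinsics apply), "view" (4x4, takes a point from world to camera coordinates). Camera axes: x right, y down, z forward; pixel columns grow to the right and rows downward; lengths in m; the calibration is good to about 2 mm. A picture is of the moment at which its call begins. There is no depth.
A pose or a line that the arm cannot do raises env.MotionError and nothing moves.
- job.hand_in(): hands the job in; it is judged then, once.
The state is a dict: "clock": time; "joints": joint angles; "qvel": joint speeds; "joint_efforts": joint torques, N m; "position": TCP position; "ee_rot": TCP orientation; "contact_force": force on the tool from outside, world axes, zero at the start; "ft_torque": the same for the moment, N m; "finger_gap": opening from 0.0 (shut) to 1.0 (fully open); "gripper_force": force on a finger pad.
Only numpy, scipy, OpenCV 4.12 (cv2) and the standard library are available. Lean on these libraries where they do the work, as an engineer would, in place of code of your own. Each camera call takes 0.05 s, during which the arm holds its last target. There are 200 camera calls.

## Working session

There is one attempt and no reset: what is moved stays moved. The work goes in short steps, each a Python script; the robot and the scene stay as the last script left them, time stands still between calls to the robot, and variables do not carry over. Pictures are saved under pics/ and viewed, at most 10 in all, crops included, and the job is handed in when it is done.

```bash
mkdir -p pics; ls
python3 - <<'E'
from bench import env,kinematics,monitor,eyes,job
import cv2,numpy as np
s=monitor.sense();print(s["clock"],s["position"],s["ee_rot"],s["finger_gap"],env.hold_point_z)
for n in("scene","top"):
    f=eyes.grab_frame(n);cv2.imwrite(f"pics/{n}0.png",f["frame"][...,::-1]);np.savez(f"pics/{n}0.npz",**f)
    print(n,f["mtx"],f["k1"],f["view"])
E
```

```text
pics
0.0 [ 0.11803063 -0.51129823  0.23072767] [ 9.93577794e-01  1.13149147e-01  6.89105224e-05 -6.57710887e-04] 0.9956841273706865 0.0187
scene [[349.70156591   0.         250.85034984]
 [  0.         349.70156591 198.89542588]
 [  0.           0.           1.        ]] -0.05857067384017757 [[-0.65704316 -0.75371018 -0.01467152  0.30062762]
 [-0.39799146  0.36334442 -0.84236787  0.24438096]
 [ 0.64023205 -0.54763291 -0.53870318  0.58900341]
 [ 0.          0.          0.          1.        ]]
top [[456.51649964   0.         256.95087441]
 [  0.         456.51649964 187.89411759]
 [  0.           0.           1.        ]] -0.06338336650258082 [[ 0.004453   -0.99950985 -0.03098769  0.00404791]
 [-0.99446259 -0.00117259 -0.10508467  0.44919085]
 [ 0.10499683  0.03128404 -0.99398037  0.87209162]
 [ 0.          0.          0.          1.        ]]
```

View pics/top0.png

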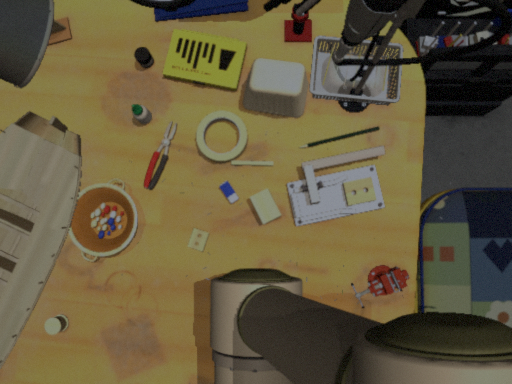

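View pics/scene0.png

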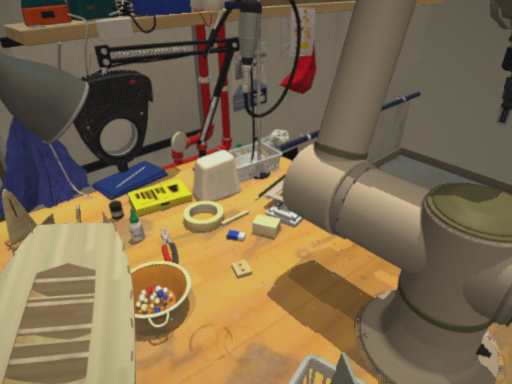

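Run:
```python
import cv2
i=cv2.imread("pics/top0.png")[120:235,275:395]
cv2.imwrite("pics/crop0.png",cv2.resize(i,None,fx=5,fy=5,interpolation=cv2.INTER_CUBIC))
```

```text
(no output)
```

View pics/crop0.png

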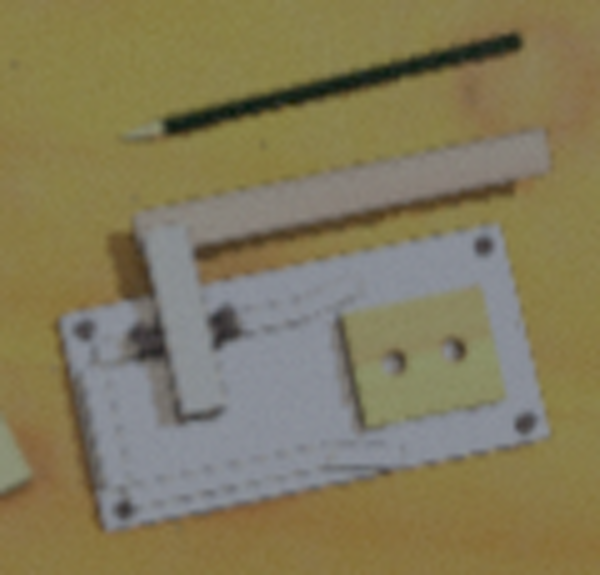

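```bash
cat > h.py <<'E'
import numpy as np,cv2
def ray_pts(f,px,z):
    K,k1,V=f["mtx"],float(f["k1"]),f["view"]
    n=cv2.undistortPoints(np.float64(px).reshape(-1,1,2),K,np.array([k1,0,0,0,0.])).reshape(-1,2)
    R,t=V[:3,:3],V[:3,3];C=-R.T@t
    d=np.c_[n,np.ones(len(n))]@R
    return C+d*((z-C[2])/d[:,2])[:,None]
def rigid(a,b):
    a,b=np.float64(a),np.float64(b);ac,bc=a-a.mean(0),b-b.mean(0)
    th=np.arctan2((ac[:,0]*bc[:,1]-ac[:,1]*bc[:,0]).sum(),(ac*bc).sum())
    R=np.array([[np.cos(th),-np.sin(th)],[np.sin(th),np.cos(th)]])
    t=b.mean(0)-R@a.mean(0);return th,R,t,(a@R.T+t-b)
E
python3 - <<'E'
from h import *
f=np.load("pics/top0.npz")
px=lambda c:(np.float64(c)+.5)/5-.5+[275,120]
deck=[[.075,-.02],[-.105,-.02],[-.105,.068],[.075,.068]]
P=ray_pts(f,px([(62,315),(500,225),(548,437),(105,530)]),.012)[:,:2]
th,R,t,e=rigid(deck,P);print(np.degrees(th),t,e*1e3)
B=ray_pts(f,px([(135,215),(547,130),(550,172)]),.033)[:,:2]
print("bar in fixture",(B-t)@R*1e3)
C=ray_pts(f,px([(345,312),(488,287),(505,400),(365,428)]),.024)[:,:2]
cf=(C-t)@R*1e3;print("coupon",cf,cf.mean(0))
H=ray_pts(f,px([(394,362),(453,348)]),.024)[:,:2];print((H-t)@R*1e3)
print("pencil",(ray_pts(f,px([(120,138),(520,40)]),.006)[:,:2]-t)@R*1e3)
print("block",(ray_pts(f,px([(30,475)]),.03)[:,:2]-t)@R*1e3)
np.savez("fix.npz",th=th,R=R,t=t)
E
```

```text
101.72101357469104 [ 0.45723729 -0.13015352] [[ 0.51808503  1.35330221]
 [ 0.80375023 -0.35735924]
 [-0.83486157 -1.19329888]
 [-0.48697369  0.1973559 ]]
bar in fixture [[  39.07485862  -49.60744675]
 [-125.69409149  -49.89992294]
 [-123.0075377   -33.44815101]]
coupon [[-34.21290823   3.30574606]
 [-91.24869443   4.99864523]
 [-87.76862434  49.62281679]
 [-31.92092482  49.27239478]] [-61.28778796  26.79990072]
[[-48.650772    26.35993252]
 [-72.43983328  25.6544154 ]]
pencil [[  35.73782547  -85.48177293]
 [-131.24868523  -92.09579166]]
block [[99.72736295 41.20845484]]
```

```bash
cat >> h.py <<'E'
from scipy.spatial.transform import Rotation as Ro
F=np.load("fix.npz")
def w(x,y,z):  # fixture mm -> world m
    return np.r_[F["R"]@[x/1e3,y/1e3]+F["t"],z/1e3]
def quat(a,sgn=1): # a deg: presser->pusher direction (sin a,cos a) in fixture; tool y=sgn*that
    a=np.radians(a);u=np.r_[F["R"]@[np.sin(a),np.cos(a)],0]*sgn
    zt=np.r_[0,0,-1.];return Ro.from_matrix(np.c_[np.cross(u,zt),u,zt]).as_quat()
def tofix(p): return np.r_[(np.array(p[:2])-F["t"])@F["R"],p[2]]*1e3
E
python3 - <<'E'
from h import *
from bench import env,kinematics,monitor,eyes
for s in(1,-1):
    for a in(-17,0,17): print(s,a,np.round(kinematics.ik(w(-106,-4.5,36),quat(a,s)),2))
best=min((1,-1),key=lambda s:abs(kinematics.ik(w(-106,-4.5,36),quat(15,s))[5]));print(best)
env.reach(w(-112,-5,120),quat(15,best));env.movel(w(-112,-5,38),velocity=.15)
s=monitor.sense();print(s["clock"],tofix(s["position"]),s["contact_force"],s["finger_gap"])
o=[]
for n in("scene","top"):
    f=eyes.grab_frame(n);cv2.imwrite(f"pics/{n}1.png",f["frame"][...,::-1]);np.savez(f"pics/{n}1.npz",**f)
    # project TCP for crop centre
    p=f["view"]@np.r_[s["position"],1];q=(f["mtx"]@(p[:3]/p[2]))[:2].astype(int);print(n,q)
    x0=max(q[0]-65,0);y0=max(q[1]-65,0)
    o.append(cv2.resize(f["frame"][y0:y0+130,x0:x0+130,::-1],(400,400),interpolation=cv2.INTER_CUBIC));print(x0,y0)
cv2.imwrite("pics/c1.png",np.hstack(o))
E
```

```text
1 -17 [-0.67  0.57  1.67 -0.    0.9   1.97]
1 0 [-0.67  0.57  1.67 -0.    0.9   2.27]
1 17 [-0.67  0.57  1.67 -0.    0.9   2.57]
-1 -17 [-0.67  0.57  1.67 -0.    0.9  -1.17]
-1 0 [-0.67  0.57  1.67 -0.    0.9  -0.87]
-1 17 [-0.67  0.57  1.67 -0.    0.9  -0.58]
-1
2.5167 [-112.61935534   -5.21679519   38.78679904] [ 0.06204808  0.67874049 -0.01931612] 1.0034583704341014
scene [306 175]
241 110
top [384 168]
319 103
```

View pics/c1.png

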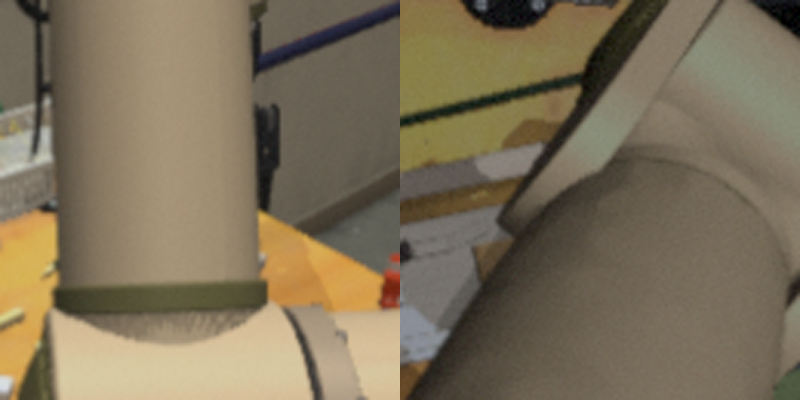

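Run:
```python
from h import *
from bench import env,monitor
def st(m):
    s=monitor.sense();print(m,round(s["clock"],2),np.round(tofix(s["position"]),1),np.round(F["R"].T@s["contact_force"][:2],1),round(s["contact_force"][2],1));return s
env.movel(w(-105,-5,32),velocity=.1,frame=quat(0,-1));s=st("over")
print(env.movel(w(-105,-5,26),velocity=.03));st("b")
print(env.movel(w(-105,-5,10),velocity=.015,guard=2));s=st("touch")
env.hold(.3);st("held")
```

```text
over 3.02 [-105.3   -5.3   32.6] [-0.6 -0.2] -0.1
False
b 3.38 [-105.    -4.9   25.8] [0.  0.6] -0.2
True
touch 3.89 [-105.1   -5.2   21. ] [ 0.3 -0.9] 3.0
held 4.19 [-105.1   -5.1   21.1] [-0.3 -1.1] 2.2
```

```bash
cat >> h.py <<'E'
from bench import env,kinematics,monitor,eyes,job
def st(m):
    s=monitor.sense();print(m,round(s["clock"],2),np.round(tofix(s["position"]),1),np.round(F["R"].T@s["contact_force"][:2],1),round(s["contact_force"][2],1),np.round(s["ft_torque"],2));return s
E
python3 - <<'E'
from h import *
env.movel(w(-105,-5,14),velocity=.03);st("14")
env.movel(w(-105,-5,8.8),velocity=.03);env.hold(.5);st("pressed")
for x in(-100,-95,-90):
    print(env.movel(w(x,-5,8.8),velocity=.03,guard=12));st(x)
f=eyes.grab_frame("top");cv2.imwrite("pics/t2.png",cv2.resize(f["frame"][120:240,265:405,::-1],None,fx=5,fy=5,interpolation=cv2.INTER_CUBIC))
E
```

```text
14 4.58 [-105.1   -5.2   13.9] [ 0.3 -2.7] 5.0 [ 0.18 -0.57  0.08]
pressed 5.4 [-105.   -5.    9.] [-0.2 -0.7] 5.1 [ 0.16 -0.44 -0.03]
False
-100 5.72 [-100.3   -5.     9.2] [-1.5 -0.4] 4.7 [-0.1  -0.34 -0.08]
False
-95 6.03 [-95.4  -5.    9.2] [-1.6 -0.5] 5.1 [-0.14 -0.34 -0.  ]
False
-90 6.35 [-90.6  -5.    9.3] [-2.   0.5] 4.8 [-0.26 -0.29 -0.03]
```

View pics/t2.png

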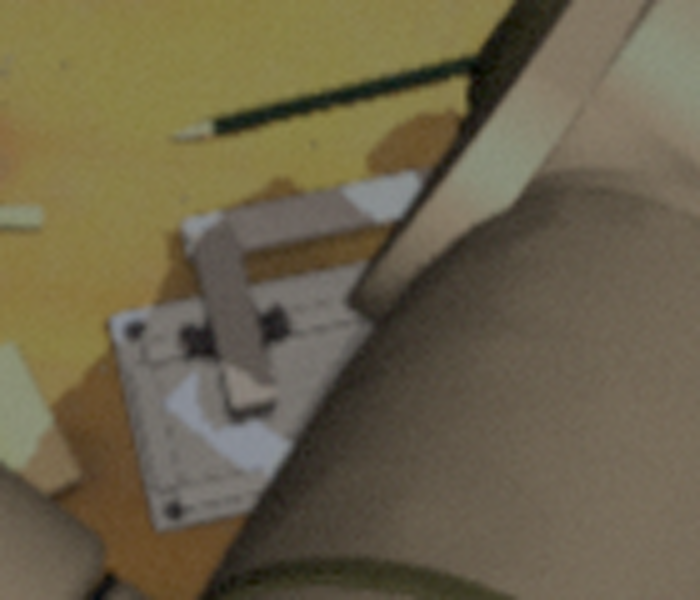

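Run:
```python
from h import *
for x in(-75,-60,-50,-40,-30):
    g=env.movel(w(x,-5,8.8),velocity=.03,guard=10);st((x,g))
    if g:break
f=eyes.grab_frame("top");cv2.imwrite("pics/t3.png",cv2.resize(f["frame"][120:240,265:405,::-1],None,fx=5,fy=5,interpolation=cv2.INTER_CUBIC))
```

```text
(-75, False) 7.05 [-75.6  -5.1   9.3] [-2.7  0.2] 6.4 [-0.34 -0.27 -0.02]
(-60, False) 7.7 [-60.6  -5.1   9.3] [-2.   0.4] 5.8 [-0.32 -0.34 -0.09]
(-50, True) 8.05 [-52.9  -5.2   9.9] [0.4 2.2] 6.7 [-0.07  0.21  0.32]
```

View pics/t3.png

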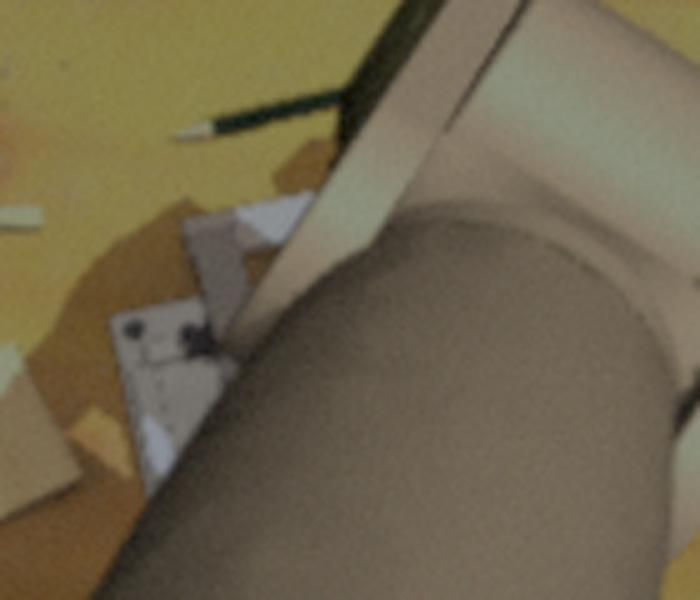

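Run:
```python
from h import *
env.hold(.2);st("hold")
g=env.movel(w(-50,-5,8.8),velocity=.01,guard=6);st(g);env.hold(.2);st("hold")
f=eyes.grab_frame("scene");cv2.imwrite("pics/s4.png",cv2.resize(f["frame"][120:300,200:440,::-1],None,fx=3,fy=3,interpolation=cv2.INTER_CUBIC))
```

```text
hold 8.3 [-52.9  -5.2   9.9] [0.5 1.5] 8.0 [0.02 0.26 0.36]
True 8.53 [-52.9  -5.2  10. ] [-0.2  1.6] 6.1 [-0.07  0.1   0.27]
hold 8.73 [-52.9  -5.2  10.1] [-0.4  1.5] 5.9 [-0.06  0.08  0.36]
```

View pics/s4.png

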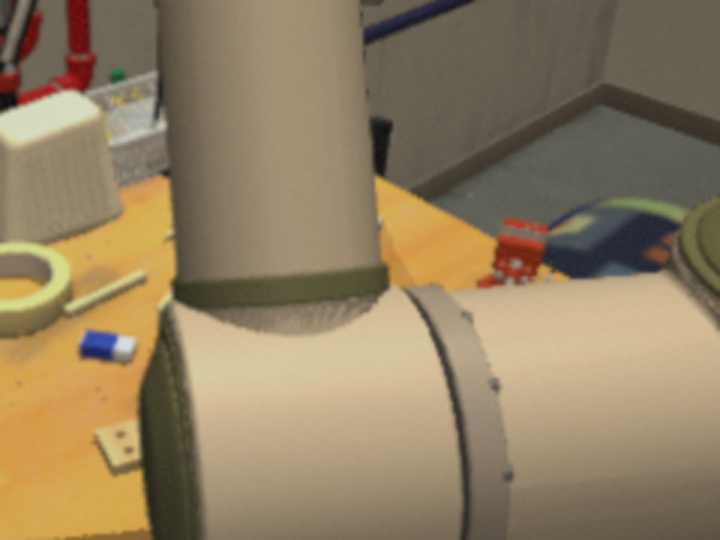

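Run:
```python
from h import *
env.movel(w(-56,-5,10),velocity=.05)
env.movel(w(-62,-5,75),velocity=.15)
j=np.array(monitor.sense()["joints"]);j[0]-=.65;env.set_joints(j);st("away")
f=eyes.grab_frame("top");np.savez("pics/top5.npz",**f);cv2.imwrite("pics/t5.png",cv2.resize(f["frame"][120:235,275:395,::-1],None,fx=5,fy=5,interpolation=cv2.INTER_CUBIC))
```

```text
away 10.85 [-261.1  252.1   73.8] [-0.2 -0.5] 0.3 [0.04 0.01 0.03]
```

View pics/t5.png

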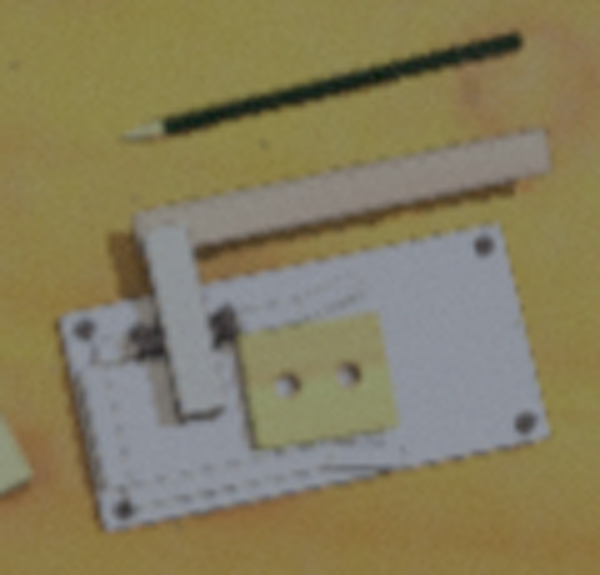

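Run:
```python
from h import *
f=np.load("pics/top5.npz")
px=lambda c:(np.float64(c)+.5)/5-.5+[275,120]
C=ray_pts(f,px([(240,335),(382,312),(398,427),(258,450)]),.024)[:,:2]
c=(C-F["t"])@F["R"]*1e3;print(c,c.mean(0))
print((ray_pts(f,px([(288,385),(349,374)]),.024)[:,:2]-F["t"])@F["R"]*1e3)
print("mouth +y line",(ray_pts(f,px([(322,465),(390,470),(405,450)]),.021)[:,:2]-F["t"])@F["R"]*1e3)
```

```text
[[  7.94133919   3.85773394]
 [-48.38824233   6.23042663]
 [-44.58536994  51.48369868]
 [ 10.6850243   49.2568976 ]] [-18.5868122   27.70718921]
[[ -6.19410165  26.81305125]
 [-30.42226777  27.40614883]]
mouth +y line [[-12.88430754  59.908464  ]
 [-38.419877    67.15725958]
 [-45.86102296  60.72036039]]
```

Run:
```python
from h import *
q=quat(-25,-1)
env.reach(w(-44,-10,70),q);st("above")
env.movel(w(-44,-10,25),velocity=.12);
g=env.movel(w(-44,-10,14),velocity=.04,guard=15);st(g)
g=env.movel(w(-44,-10,7.2),velocity=.03,guard=15);st(g)
env.hold(.2)
if not g:
  for x in(-38,-32,-26,-20,-15):
    g=env.movel(w(x,-10,7.2),velocity=.03,guard=15);st((x,g))
    if g:break
```

```text
above 12.18 [-44.7  -9.7  70. ] [-0.9  0.1] -1.0 [ 0.03  0.   -0.04]
False 13.13 [-44.5 -10.5  14.4] [-1.6 -2.7] 3.7 [-0.05 -0.58 -0.12]
False 13.51 [-44.4 -10.1   7.5] [-3.3 -0. ] 5.2 [-0.28 -0.36 -0.06]
(-38, False) 14.06 [-38.1 -10.1   7.6] [-1.2 -0.3] 4.4 [-0.08 -0.33 -0.07]
(-32, False) 14.41 [-33.7 -10.    7.9] [-8.6  3.5] 5.7 [-1.46  0.09  0.36]
(-26, False) 14.76 [-26.5 -10.2   7.7] [-2.9  0.3] 7.0 [-0.28 -0.21 -0.1 ]
(-20, False) 15.11 [-20.4 -10.2   7.7] [-2.5 -0.2] 6.3 [-0.28 -0.27  0.03]
(-15, False) 15.43 [-15.4 -10.3   7.7] [-3.   0.3] 6.6 [-0.18 -0.29 -0.01]
```

Run:
```python
from h import *
for x in(-12,-9.5,-7):
    g=env.movel(w(x,-10,7.2),velocity=.03,guard=10);st((x,g))
    if g:break
env.hold(.3);st("h")
env.movel(w(-18,-10,7.5),velocity=.05)
env.movel(w(-22,-10,90),velocity=.15)
j=np.array(monitor.sense()["joints"]);j[0]-=.65;env.set_joints(j);env.close_gripper(20);st("away")
f=eyes.grab_frame("top");np.savez("pics/top6.npz",**f);cv2.imwrite("pics/t6.png",cv2.resize(f["frame"][120:235,275:395,::-1],None,fx=5,fy=5,interpolation=cv2.INTER_CUBIC))
```

```text
(-12, False) 15.68 [-12.5 -10.3   7.7] [-2.7 -0.5] 6.5 [-0.3  -0.33 -0.08]
(-9.5, False) 15.93 [-10.1 -10.3   7.8] [-2.7 -0.2] 6.9 [-0.38 -0.33 -0.04]
(-7, False) 16.18 [ -7.6 -10.3   7.8] [-3.5 -0.8] 6.8 [-0.43 -0.29 -0.1 ]
h 16.48 [ -7.6 -10.3   7.7] [-3.9 -0.6] 7.2 [-0.43 -0.35 -0.11]
away 19.51 [-232.8  224.8   89. ] [ 1.1 -0.4] -0.7 [-0.02 -0.02  0.03]
```

View pics/t6.png

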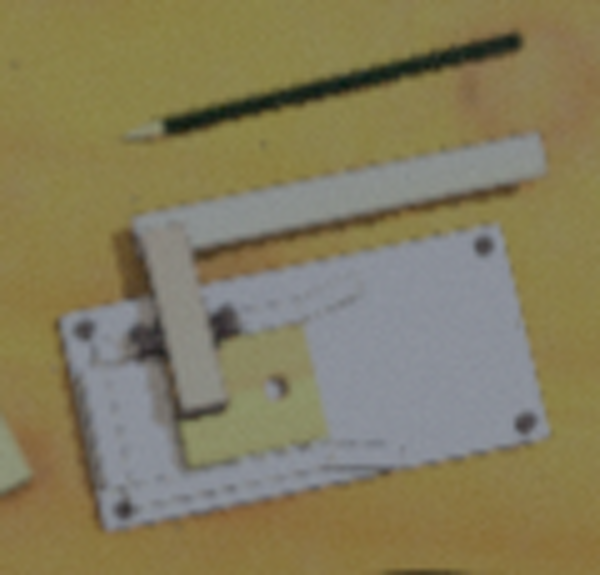

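Run:
```python
from h import *
env.reach(w(-42,28,80),quat(0,-1))
g=env.movel(w(-42,28,18),velocity=.15,guard=15);st(g)
env.hold(.2)
for x in(-30,-24,-18,-12,-7,-4,-1,2):
    g=env.movel(w(x,28,18),velocity=.03,guard=20);st((x,g))
    if g:break
```

```text
False 21.19 [-42.8  28.   18.5] [-0.3 -0.4] -0.5 [-0.06 -0.01 -0.01]
(-30, False) 21.94 [-29.9  27.9  18.1] [-0.1 -0.4] -0.1 [-0.05  0.   -0.03]
(-24, False) 22.29 [-24.8  27.6  18.3] [-4.1 -0.1] -0.5 [-0.8  -0.11  0.04]
(-18, False) 22.64 [-18.7  27.7  18.2] [-5.2  1.7] -2.3 [-0.92 -0.11  0.04]
(-12, False) 22.99 [-12.7  27.9  18.1] [-6.3  1.1] -1.4 [-0.97 -0.04 -0.02]
(-7, False) 23.31 [-7.8 27.9 18.1] [-6.5  1.8] -2.1 [-1.11  0.06 -0.03]
(-4, False) 23.56 [-4.9 27.9 18.1] [-7.5  0.7] -1.6 [-1.19  0.1   0.05]
(-1, False) 23.81 [-3.8 27.7 18.4] [-16.9   5.7] -5.2 [-3.16  0.32  0.06]
(2, False) 24.06 [-3.4 27.4 18.8] [-33.8  11.3] -7.0 [-5.89  0.81  0.03]
```

Run:
```python
from h import *
env.movel(w(-20,28,18),velocity=.08)
env.movel(w(-32,28,90),velocity=.2)
j=np.array(monitor.sense()["joints"]);j[0]-=.65;env.set_joints(j);st("away")
f=eyes.grab_frame("top");np.savez("pics/top7.npz",**f);cv2.imwrite("pics/t7.png",cv2.resize(f["frame"][120:235,275:395,::-1],None,fx=5,fy=5,interpolation=cv2.INTER_CUBIC))
```

```text
away 26.14 [-217.2  259.9   89.1] [ 0.2 -0.7] 0.8 [0.03 0.01 0.02]
```

View pics/t7.png

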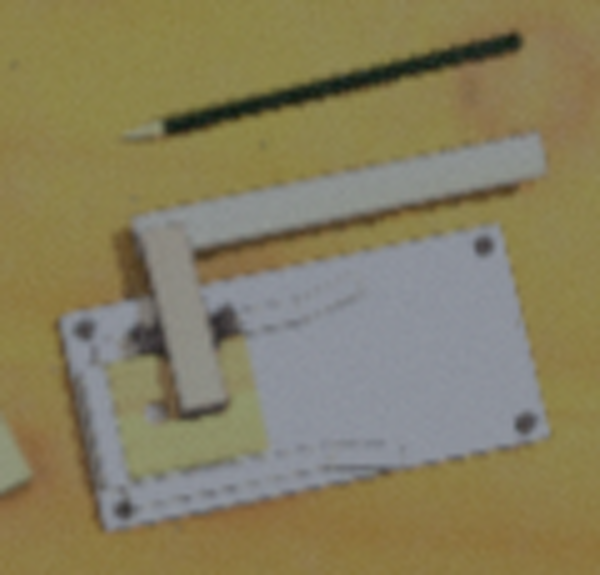

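Run:
```python
from h import *
f=np.load("pics/top7.npz")
px=lambda c:(np.float64(c)+.5)/5-.5+[275,120]
print((ray_pts(f,px([(248,338),(268,453),(108,362),(130,480),(155,411)]),.024)[:,:2]-F["t"])@F["R"]*1e3)
print(job.hand_in())
```

```text
[[ 5.1328194   5.64227044]
 [ 7.12790511 51.18124317]
 [60.67552637  3.82470256]
 [61.8611703  50.66568664]
 [46.72168142 26.30697585]]
the job is handed in; nothing more can be done
None
```

The coupon is home against the end stop with the clip down on it. In the last picture its edges lie at about x = 6 and 61 mm, with the stop face at 62. The job was handed in at about 26 s with the arm clear; no verdict came back, and I pushed the last 23 mm or so with shut fingers after the clip had been let down on the coupon.

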